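# Find the concealed release of a battery box and open its door

## Task

The battery box on the bench has a concealed release: one of the five identical flush caps in the row along its top, in front of the orange door, gives when pressed, while the others stay firm. Feel along the caps with the closed fingertips, without leaning hard on anything, until you find the one that gives, and press it right in so that the door springs ajar; then let it spring back and push the door on with the fingers until it stands about upright or beyond. Grasp nothing, and leave the tape measure, the sanding block and the screwdriver where they lie.

Things in the scene. Friction and masses are not known exactly. Their poses are not given: they have to be found in the camera images.
- case: Battery box fixed to the bench, black sides, flat grey top 85 mm up. Origin on the bench; x points from the caps to the hinge (away from the robot, turned up to 0.35 rad), y left along the row of caps, z up. Spans x -105..+85, y -115..+115 mm. Flush in its top: the row of caps (x -97..-48 mm) and the orange door (x -38..+59 mm, y -65..+65 mm).
- panel (a point): Centre of the row of five caps, on their top face, 85 mm above the bench; axes as the box's. Look-alike grey plates 48 mm (x) by 37 mm (y), one centred here, the others 39 and 78 mm to either side along y, 1.5 mm apart. Which one is the release changes every time and cannot be seen; the four others sit on firm rubber (12 N per mm).
- release (a joint): How far the release cap is pushed in, m: 0 flush, 0.007 at its stop. It takes 2 N to start and 4 N to push fully in, and springs back when let go. About 4 mm in, it frees a catch and a spring pin inside throws the door ajar.
- door (a joint): Angle of the orange door, rad: 0 shut, about 1.0 when sprung ajar, 1.57 upright, 1.75 at its stop. Hinged along y at the far (+x) side; the near edge rises. Its stiff hinge (0.02 N m) keeps it where it is left. Plate 96 mm (hinge to free edge) x 130 x 4 mm, 30 g. A level push along +x on the raised edge swings it over.
- door_edge (a point): Middle of the door's free edge, top face. Shut: 34 mm beyond the panel point along the box's x, 85 mm above the bench. Ajar: about 80 mm beyond the panel point and 82 mm above the box's top. The hinge line is 131 mm beyond the panel point. Under the edge's left end (y +50..+60 mm) a small catch hook sticks down 16 mm; the rest is plain.
- tape_measure: Yellow tape measure, 36 x 83 x 63 mm high, loose on the bench at the box's left side. Origin under its centre. To be left alone.
- sanding_block: Cork and paper sanding block, 66 x 112 x 33 mm high, loose on the bench at the box's right side. Origin under its centre. To be left alone.
- screwdriver: Red-handled screwdriver, 231 mm long, 28 mm high, lying loose between the robot and the box. Origin under its centre. To be left alone.

How it is judged (in metres and radians):
On the way, in this order (a step that is already met when the one before it is completed fails the run):
1. the release is pressed in and the door springs ajar (value of joint door above 0.5 rad), for 0.1 s.
2. the release is let go and the door is pushed up to about upright (value of joint release below 0.002 m and value of joint door above 1.35 rad), for 0.2 s.
At the end, for the whole second after the job is handed in: The door stands at 1.35 rad or more and is still, the release has sprung back to within 2 mm of flush, and the tape measure, sanding block and screwdriver are within 25 mm of where they were (all of step 2 and velocity of joint door between -0.05 and 0.05 rad/s and not (distance of tape_measure from where it was at the start of the episode above 0.025 m) and not (distance of sanding_block from where it was at the start of the episode above 0.025 m) and not (distance of screwdriver from where it was at the start of the episode above 0.025 m)); the robot touches nothing.
It fails at once if the tape measure is lifted, carried or shoved (more than 25 mm from its place) (distance of tape_measure from where it was at the start of the episode above 0.025 m).
It fails at once if the sanding block is lifted, carried or shoved (more than 25 mm from its place) (distance of sanding_block from where it was at the start of the episode above 0.025 m).
It fails at once if the screwdriver is lifted, carried or shoved (more than 25 mm from its place) (distance of screwdriver from where it was at the start of the episode above 0.025 m).
It fails at once if the fingers lean on or squeeze something with more than 60 N (contact force between the fingers and anything else above 60 N).
It also fails if it takes over 58 s, if anything falls off the work surface, if the arm or the gripper's body presses on something with over 40 N, if the wrist force passes 120 N, or if a joint passes its speed limit or range.

## Robot

A 6-joint arm with a two-finger parallel gripper is mounted at the origin on a cart in front of the work surface, level with it; the furniture and walls round the work are solid. World frame = base frame: x ahead of the robot, y to its left, z up, the work surface at z = 0. Lengths are in m, angles in degrees, forces in N, time in s.
With the tool pointing down it reaches from about 0.3 to 0.875 m from the base axis. Payload 6.4 kg.
Tool frame: the origin (TCP) lies at the very end of the fingers, on their centre line; the grasp point (between the pads) lies 19 mm behind it; z points along the fingers, y is the line along which they close (so a half turn about z gives the same grasp; the last joint's range is limited). The gripper opens to 85 mm and grips with 20 to 120 N. Pads are 22 mm wide; open, the fingers measure 114 mm over their backs; the gripper's body (76 mm by 85 mm) begins 54 mm behind the grasp point. The pads swing forward as they close: fully open they stand 13 mm farther back than shut.
Start: joints at [54.586, 10.359, 92.074, -0, 77.567, -11.82], TCP at [0.23, 0.527, 0.231] pointing down, gripper open.
Joint ranges: [-171.53, 171.53], [-51.25, 118.39], [17.06, 147.69], [-65.23, 245.23], [0, 150.52], [-178.68, 178.68]. Speed limits (degrees/s): [147.25, 147.25, 172.46, 180, 180, 180].

## Interface

Orientations are given as [roll, pitch, yaw] about the fixed x, y, z axes, in that order (R = Rz(yaw) Ry(pitch) Rx(roll)).
In Python, from bench import ctrl, kin, telemetry, get_image, camera_info gives the robot as it stands. Calls block until the motion is done:
- ctrl.goto(position, orientation): joint-space move of the TCP to a pose.
- ctrl.line_to(position, frame=None, vel=0.15, f_stop=None): straight line of the TCP; frame=None keeps the orientation; vel is the mean speed in m/s. With f_stop (N) it stops when the force on the tool has changed by that much, and returns True; else False.
- ctrl.move_j(angles): joint-space move.
- ctrl.ungrasp() and ctrl.close(newtons=None): open the fingers fully, or close them until they stop; newtons is the grip in N (None keeps the last).
- ctrl.pause(seconds).
- kin.inverse_kinematics(position, orientation): joint angles nearest the present ones, or None.
- telemetry.get_obs(): the state.
- get_image(name): name is "side" or "top" or "wrist"; returns (picture, depth): 384x512x3 uint8, red, green, blue; 384x512 float32, m along the optical axis (not along the pixel's ray), 0 where there is no reading.
- camera_info(name): a dict with "camera_matrix" (3x3 intrinsics, pixels), "k1" (the pictures are not rectified: a ray, as slopes to the right and down, at radius r is drawn at 1 + k1 r^2 times it, then the intrinsics apply), "camera_from_world" (4x4, takes a point from world to camera coordinates); the wrist camera has in their place "hand_eye" (4x4, takes a point from camera to tool coordinates, whose origin is the TCP and whose axes are the flange's). Camera axes: x right, y up, looking along -z (the intrinsics and any distortion apply to the point x, -y, -z); pixel columns grow to the right and rows downward; lengths in m; the calibration is good to about 2 mm. A picture is of the moment at which its call begins: read the wrist's pose just before it. camera_info takes no time and is no camera call.
A pose or a line that the arm cannot do raises ctrl.IKError and nothing moves.
- ctrl.job_done(): hands the job in; it is judged then, once.
The state is a dict: "t": time; "joint_pos": joint angles; "qd": joint speeds; "effort": joint torques, N m; "tcp_pos": TCP position; "tcp_rot": TCP orientation; "wrist_force": force on the tool from outside, world axes, zero at the start; "torque": the same for the moment, N m; "finger_gap": finger opening in m; "grasp_force": force on a finger pad.
Only numpy, scipy, OpenCV 4.12 (cv2) and the standard library are available. Lean on these libraries where they do the work, as an engineer would, in place of code of your own. Each camera call takes 0.05 s, during which the arm holds its last target. There are 200 camera calls.

## Working session

There is one attempt and no reset: what is moved stays moved. The work goes in short steps, each a Python script; the robot and the scene stay as the last script left them, time stands still between calls to the robot, and variables do not carry over. Pictures are saved under pics/ and viewed, at most 10 in all, crops included, and the job is handed in when it is done.

```bash
mkdir -p pics
cat > h.py <<'E'
import numpy as np, cv2
from bench import ctrl, kin, telemetry, get_image, camera_info
def px2w(name,u,v,d=None,z=None):
    c=camera_info(name);K=np.array(c["camera_matrix"]);k1=c["k1"]
    x=(u-K[0,2])/K[0,0];y=(v-K[1,2])/K[1,1];a,b=x,y
    for _ in range(20):
        s=1+k1*(a*a+b*b);a,b=x/s,y/s
    T=np.linalg.inv(np.array(c["camera_from_world"]))
    r=T[:3,:3]@np.array([a,-b,-1.0]);o=T[:3,3]
    return o+r*(d if z is None else (z-o[2])/r[2])
E
python3 - <<'E'
from h import *
for n in ("top","side"):
    p,d=get_image(n);cv2.imwrite(f"pics/{n}.png",cv2.resize(p[:,:,::-1],(800,600),interpolation=cv2.INTER_CUBIC));np.save(n+".npy",d)
E
```

```text
(no output)
```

View pics/top.png

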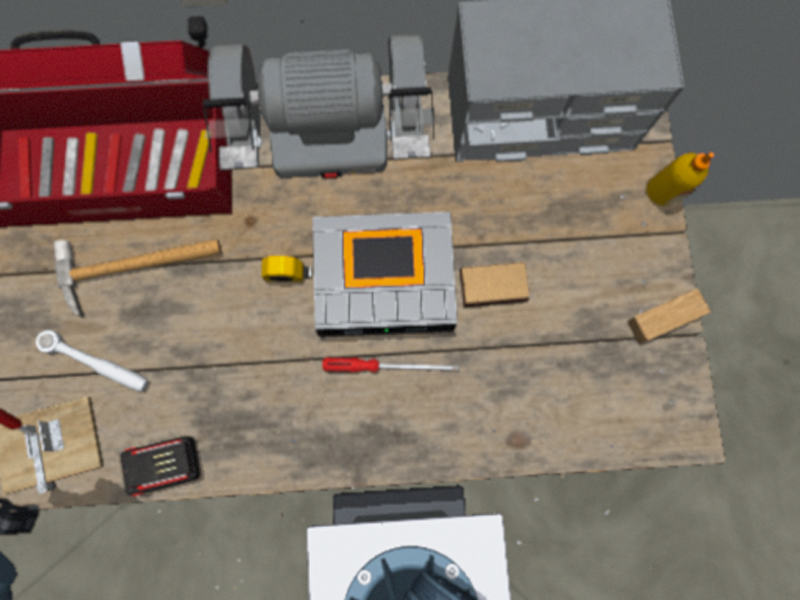

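The top view shows the box at (313..456, 213..330), with the caps at rows ~290–324. The tape measure is at (283,268), the sanding block at (495,283) and the screwdriver at (390,366). I'll enlarge the box next.

Run:
```python
import cv2
p=cv2.imread("pics/top.png")
p=cv2.resize(p,(512,384),interpolation=cv2.INTER_AREA)[130:220,190:310]
cv2.imwrite("pics/crop.png",cv2.resize(p,None,fx=6.5,fy=6.5,interpolation=cv2.INTER_CUBIC))
```

```text
(no output)
```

View pics/crop.png

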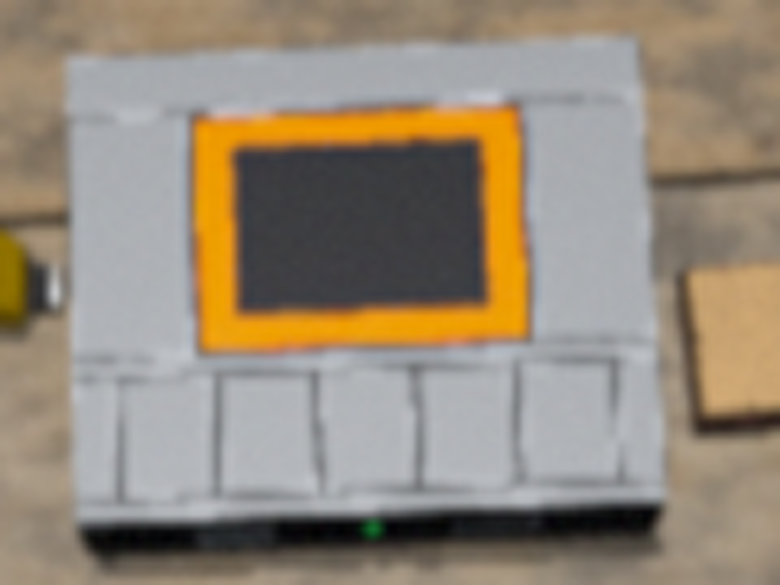

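In the crop, the box top's corners are at (67,57), (636,40), (661,505) and (78,522). The door's corners are at (194,115), (520,105), (530,340) and (202,352). The caps span x 120..620 and y ~365..492.

Run:
```python
from h import *
px=np.array([(67,57),(636,40),(661,505),(78,522),(194,115),(520,105),(530,340),(202,352)])/6.5+[190,130]
m=np.array([(85,115),(85,-115),(-105,-115),(-105,115),(59,65),(59,-65),(-38,-65),(-38,65)])/1e3
w=np.array([px2w("top",*p,z=.085)[:2] for p in px]); d=np.load("top.npy")
print([round(float(px2w("top",u,v,d=d[int(v),int(u)])[2]),3) for u,v in [(226,167),(265,195),(250,198)]])
mc,wc=m.mean(0),w.mean(0);H=(m-mc).T@(w-wc)
a=np.arctan2(H[0,1]-H[1,0],H[0,0]+H[1,1]);R=np.array([[np.cos(a),-np.sin(a)],[np.sin(a),np.cos(a)]])
t=wc-R@mc; print("yaw",np.degrees(a),"origin",t,"\n",np.round((w-(m@R.T+t))*1e3,1))
print("panel",R@[-.0725,0]+t)
np.savez("box.npz",R=R,t=t,a=a)
for n,(u,v) in dict(tape=(283,268),sand=(495,283),screw=(390,366)).items(): print(n,px2w("top",u*.64,v*.64,z=.03))
o=telemetry.get_obs();print(o["tcp_rot"],o["finger_gap"],o["wrist_force"])
for yaw in (0,90,180,-90):
    print(yaw,kin.inverse_kinematics([*(R@[-.0725,0]+t),.12],[180,0,np.degrees(a)+yaw]))
```

```text
[0.087, 0.087, 0.083]
yaw -1.849416464817714 origin [0.56298089 0.00555263] 
 [[ 0.3  0.2]
 [-0.2  1.7]
 [-0.4  2.1]
 [ 0.5 -1.9]
 [ 0.2 -0.2]
 [-0.1 -0.5]
 [ 0.1 -0.1]
 [-0.4 -1.3]]
panel [0.49051866 0.00789241]
tape [0.58241166 0.1783268  0.03      ]
sand [ 0.53171867 -0.18329287  0.03      ]
screw [0.40105276 0.00582184 0.03      ]
[-1.79909146e+02 -1.62937719e-02  1.56402609e+02] 0.08548969923422994 [0.34371602 0.52516377 0.01121956]
0 [-1.29719874e+01  7.35927364e+00  1.09549450e+02 -2.54444375e-14
  6.30912767e+01  7.88774290e+01]
90 [-1.29719874e+01  7.35927364e+00  1.09549450e+02 -2.54444375e-14
  6.30912767e+01 -1.11225710e+01]
180 [ -12.97198744    7.35927364  109.54944963    0.           63.09127673
 -101.12257097]
-90 [-1.29719874e+01  7.35927364e+00  1.09549450e+02 -2.54444375e-14
  6.30912767e+01  1.68877429e+02]
```

View pics/side.png

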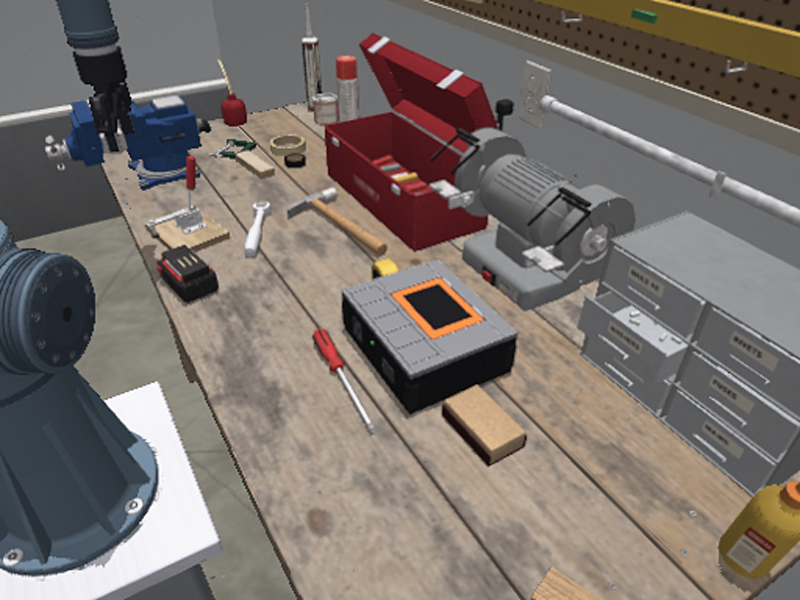

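The side view confirms an undamaged, clear scene, and the box fit residuals are 2 mm or less. Next I'll feel along the caps from the left.

Run:
```python
from h import *
b=np.load("box.npz");R,t,a=b["R"],b["t"],float(b["a"])
O=[180,0,np.degrees(a)+90]
P=lambda x,y,z:[*(R@[x,y]+t),z]
X=-.076
ctrl.close(20); ctrl.goto(P(X,.078,.15),O); 
for k in (2,1,0,-1,-2):
    y=k*.039
    ctrl.line_to(P(X,y,.094),vel=.15)
    ctrl.pause(.15)
    f0=telemetry.get_obs()["wrist_force"][2]
    hit=ctrl.line_to(P(X,y,.0755),vel=.02,f_stop=10)
    o=telemetry.get_obs();z=o["tcp_pos"][2]
    print(k,hit,round(z,4),np.round(o["wrist_force"][2]-f0,1),round(o["t"],1))
    if z<.0815: 
        ctrl.pause(.2); ctrl.line_to(P(X,y,.10),vel=.06);break
    ctrl.line_to(P(X,y,.094),vel=.1)
p,d=get_image("side");cv2.imwrite("pics/s2.png",p[130:300,180:360,::-1].repeat(3,0).repeat(3,1))
print(telemetry.get_obs()["t"],telemetry.get_obs()["tcp_pos"])
```

```text
2 True 0.084 11.0 4.0
1 True 0.084 13.2 5.4
0 True 0.078 5.8 7.0
7.8 [0.48668541 0.0080656  0.09978728]
```

View pics/s2.png

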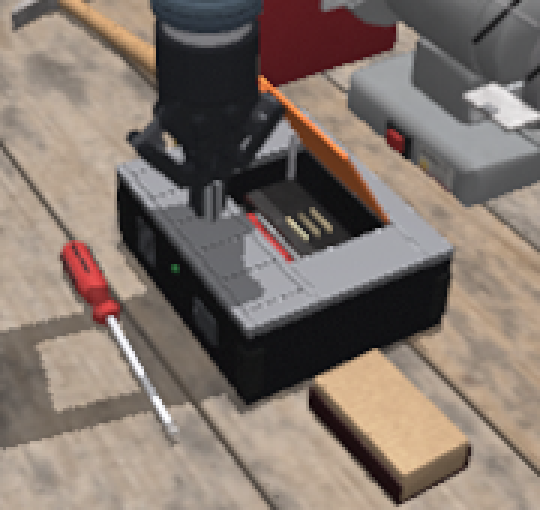

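The door is ajar, the middle cap is the release, and the fingers are clear of it. Next I'll push the door level along the box's x axis, with the fingertip under the raised edge.

Run:
```python
from h import *
b=np.load("box.npz");R,t=b["R"],b["t"]
P=lambda x,y,z:[*(R@[x,y]+t),z]
ctrl.line_to(P(-.07,-.01,.145),vel=.1)
ctrl.pause(.2)
print(ctrl.line_to(P(.047,-.01,.145),vel=.05,f_stop=8))
o=telemetry.get_obs();print(R.T@(o["tcp_pos"][:2]-t),o["wrist_force"])
ctrl.line_to(P(-.09,-.01,.15),vel=.1);ctrl.line_to(P(-.09,-.01,.25),vel=.2)
p,d=get_image("side");cv2.imwrite("pics/s3.png",p[130:300,180:360,::-1].repeat(3,0).repeat(3,1))
# door top surface as seen by depth in side camera: print highest orange points
m=(p[...,0]>180)&(p[...,1]>70)&(p[...,1]<170)&(p[...,2]<60)&(d>0)
q=np.array([px2w("side",u,v,d=d[v,u]) for v,u in np.argwhere(m)]);q=np.c_[(q[:,:2]-t)@R,q[:,2]]
q=q[(abs(q[:,1])<.08)&(q[:,2]>.09)&(q[:,2]<.19)]
print(len(q),q[:,2].max(),np.polyfit(q[:,2],q[:,0],1), o["t"])
```

```text
False
[ 0.04689802 -0.00999936] [-0.07481569  0.29940052  1.30127397]
14 0.18363472374136874 [-0.89822679  0.22476494] 11.1083
```

View pics/s3.png

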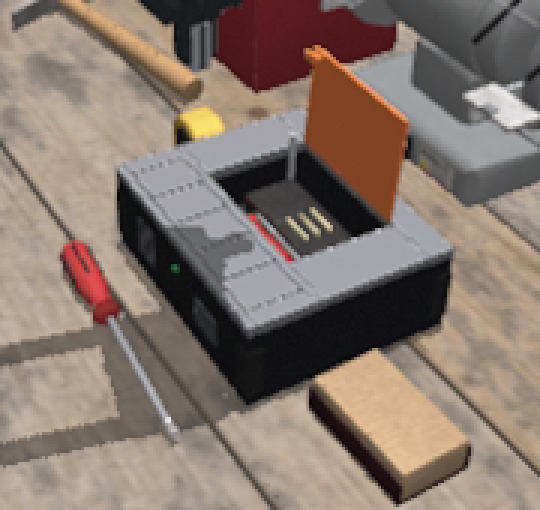

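The door looks close to upright and everything else is undisturbed. The orange mask missed the shaded plate, so I'll re-measure its angle with a looser one.

Run:
```python
from h import *
b=np.load("box.npz");R,t=b["R"],b["t"]
p,d=get_image("side");p=p.astype(int)
m=(p[...,0]>110)&(p[...,0]-p[...,2]>80)&(p[...,1]<.75*p[...,0])&(p[...,1]>.35*p[...,0])&(d>0)
q=np.array([px2w("side",u,v,d=d[v,u]) for v,u in np.argwhere(m)]);q=np.c_[(q[:,:2]-t)@R,q[:,2]]
q=q[(abs(q[:,1])<.06)&(q[:,2]>.092)&(q[:,2]<.176)&(abs(q[:,0]-.06)<.05)]
s=np.polyfit(q[:,2],q[:,0],1)[0];print(len(q),"angle",np.pi/2+np.arctan(s),q.mean(0))
```

```text
883 angle 1.6401097580757418 [ 0.06021663 -0.00249272  0.13533755]
```

The door stands at 1.64 rad, which passes, so I'm handing the job in.

```bash
python3 -c "
from h import *
print(ctrl.job_done())"
```

```text
the job is handed in; nothing more can be done
None
```

The job is handed in: the middle cap was the release, and the door was pushed on to about 1.64 rad (past upright) with the arm clear and the tape measure, sanding block and screwdriver untouched; the hand-in returned no verdict.

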